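Uncap the analyser port and hold the probe in its guide bore

TASK

Lift the dust cap off the guide collar on top of the blue analyser and set it down (not drop it) upright inside the shallow steel tray, then let go of it. Then take the probe out of its stand by its black handle and lower its steel stem half-way (tip about 50 mm below the rim) into the collar's bore, centred and upright, never letting the probe touch the analyser. Finish while still holding the probe still in that place, and leave the other things on the bench as they are.

Things in the scene. Friction and masses are not known exactly. Their poses are not given: they have to be found in the camera images.
- analyser: Fixed blue metal box, 220 x 200 mm (its x, y), 110 mm high; origin at the centre of its underside, z up. On its top, 30 mm from the centre towards its -x side, stands an aluminium guide collar 38 mm across and 20 mm tall. A small jar and a brass weight stand on the top in its +x corners. Position and yaw vary.
- port (a point): Centre of the mouth of the collar's bore, on the rim, 130 mm above the bench. The bore is round, vertical, 24 mm across and runs 120 mm down to a closed floor. z up. At the start hidden under the dust cap.
- cap_knob (a point): Loose black dust cap: inverted round cup 52 mm across, 18 mm tall, 14 mm deep inside, with a round knob 24 mm across, 36 mm tall on its flat top. Point on the knob's axis, 24 mm above the flat top, 42 mm above the cup's lower edge. At the start it sits loosely over the collar (point 158 mm above the bench) and lifts straight off. Standing in the tray the point is 46 mm above the bench.
- tray: Fixed shallow square steel tray, open on top, 150 x 150 mm outside, walls 4 mm thick and 20 mm high, floor 4 mm thick, empty. Origin at the centre of its underside, sides along its x and y. Position and yaw vary, and it may change places with the stand.
- stand: Fixed upright aluminium block, 50 x 50 mm, 115 mm high, on a dark 100 x 100 mm foot plate 10 mm thick. A vertical hole 12 mm across in the middle of its top holds the whole stem; the handle's underside rests on the top. Lift the probe straight up by more than 100 mm to free it. Origin at the centre of the underside.
- probe_grip (a point): Centre of the handle of the loose probe (90 g, rigid): round black handle 24 mm across, 50 mm tall, and below it a straight round steel stem 8 mm across, 100 mm long. This point is 25 mm above the handle's underside, 125 mm above the stem's tip; own z along the stem, up. At the start it is upright in the stand, this point 140 mm above the bench.
- probe_mid (a point): Middle of the stem's axis, 50 mm above the tip; level with the bore's rim when the stem is half-way in.
- probe_tip (a point): Lower end of the stem, on its axis.
- jar: Bystander: small capped glass jar, 44 mm across, 50 mm tall, on the analyser's top at a rear corner. Origin under its centre.
- reagent: Bystander: brown bottle, 60 mm across, 130 mm tall, on the bench. Origin under its centre.
- beaker: Bystander: glass beaker, 70 mm across, 90 mm tall. Origin under its centre.
- driver: Bystander: screwdriver lying on the bench between robot and analyser.
- cell_case: Bystander: small grey case, 70 x 45 x 25 mm. Origin under its centre.
- weight: Bystander: brass weight, 36 mm across, 45 mm tall, on the analyser's top at the other rear corner. Origin under its centre.
- tin: Bystander: small can, 66 mm across, 75 mm tall. Origin under its centre.

How it is judged:
On the way, in this order (a step that is already met when the one before it is completed fails the run):
1. the dust cap stands upright in the tray, let go and at rest (x of cap_knob in the frame of tray between -0.048 and 0.048 m and y of cap_knob in the frame of tray between -0.048 and 0.048 m and height (world z) of cap_knob between 0.042 and 0.052 m and angle between cap_knob's own z axis and vertical below 0.12 rad and contact force between cap and the fingers below 0.05 N and linear speed of cap below 0.02 m/s), for 0.2 s.
2. the probe is lifted clear of its stand: stem tip above the stand's top (z of probe_tip in the frame of stand above 0.118 m and contact force between probe and the fingers above 0.5 N), for 0.1 s.
3. the stem is half-way in the bore, centred, held by the gripper (horizontal distance between each of probe_tip, probe_mid and port below 0.004 m and z of probe_tip in the frame of port between -0.062 and -0.038 m and contact force between probe and the fingers above 1 N and contact force between probe and analyser below 0.05 N and linear speed of probe below 0.02 m/s), for 0.3 s.
At the end, for the whole second after the job is handed in: The gripper holds the probe still with the stem in the bore: tip 38 to 62 mm below the rim, tip and stem middle each within 4 mm of the bore's axis, no contact with the analyser; the dust cap stands upright (within 0.12 rad) on the tray's floor, released and at rest (all of step 1 and all of step 3); the arm keeps its last pose, push and grip.
It fails at once if the probe touches the analyser or its bore (contact force between probe and analyser above 0.1 N).
It fails at once if the dust cap is dropped or thrown: moves faster than 0.7 m/s out of the fingers (linear speed of cap above 0.7 m/s and contact force between cap and the fingers below 0.05 N).
It fails at once if another thing on the bench is moved by more than 30 mm (distance of any of jar, reagent, beaker, driver, cell_case, weight, tin from where it was at the start of the episode above 0.03 m).
It also fails if it takes over 67 s, if anything falls off the work surface, if the arm or the gripper's body presses on something with over 40 N, if the wrist force passes 120 N, or if a joint passes its speed limit or range.

ROBOT

A 6-joint arm with a two-finger parallel gripper is mounted at the origin on the work surface. World frame = base frame: x ahead of the robot, y to its left, z up, the work surface at z = 0. Lengths are in m, angles in rad, forces in N, time in s.
With the tool pointing down it reaches from about 0.325 to 0.775 m from the base axis. Payload 5.5 kg.
Tool frame: the origin (TCP) lies at the very end of the fingers, on their centre line; the grasp point (between the pads) lies 19 mm behind it (manip.pinch_z is the distance from the TCP to the grasp point, in m); z points along the fingers, y is the direction in which the jaws open and shut (so a half turn about z gives the same grasp; the last joint's range is limited). The gripper opens to 85 mm and grips with 20 to 120 N. Pads are 22 mm wide; open, the fingers measure 114 mm over their backs; the gripper's body (76 mm by 85 mm) begins 54 mm behind the grasp point. The pads swing forward as they close: fully open they stand 13 mm farther back than shut.
Start: joints at [-1.385, 0.091, 1.231, -0, 1.82, -0.057], TCP at [0.144, -0.582, 0.231] pointing down, gripper open.
Joint ranges: [-2.87, 2.87], [-0.86, 2.18], [0.17, 2.46], [-1.51, 4.65], [0.06, 2.69], [-2.65, 2.65]. Speed limits (rad/s): [2.57, 2.57, 3.01, 3.14, 3.14, 3.14].

INTERFACE

Orientations are given as a unit quaternion [x, y, z, w].
In Python, from cell import manip gives the robot as it stands. The module is installed in compiled form; this text tells all that it offers. Calls block until the motion is done:
- manip.move_pose(position, orientation): joint-space move of the TCP to a pose.
- manip.line_to(position, vel=0.15, frame=None, guard=None): straight line of the TCP; frame=None keeps the orientation; vel is the mean speed in m/s. With guard (N) it stops when the force on the tool has changed by that much, and returns True; else False.
- manip.movej(angles): joint-space move.
- manip.grip(opening, grip_force=None): opening from 0.0 (shut) to 1.0 (fully open); grip_force is the grip in N (None keeps the last); returns when the fingers have stopped.
- manip.pause(seconds).
- manip.solve_ik(position, orientation): joint angles nearest the present ones, or None.
- manip.get_state(): the state.
- manip.snapshot(name): name is "scene" or "top"; returns the picture (400x640x3 uint8, red, green, blue); there is no depth.
- manip.get_calibration(name): a dict with "intrinsics" (3x3 intrinsics, pixels), "xyz" and "orientation" of the camera in the world. Camera axes: x right, y up, looking along -z (the intrinsics and any distortion apply to the point x, -y, -z); pixel columns grow to the right and rows downward; lengths in m; the calibration is good to about 2 mm. A picture is of the moment at which its call begins. get_calibration takes no time and is no camera call.
A pose or a line that the arm cannot do raises manip.PlanningError and nothing moves.
- manip.job_done(): hands the job in, once; it reports no verdict.
The state is a dict: "clock": time; "joint_positions": joint angles; "qvel": joint speeds; "effort": joint torques, N m; "eef_pos": TCP position; "tcp_rot": TCP orientation; "contact_force": force on the tool from outside, world axes, zero at the start; "moment": the same for the moment, N m; "grip_width": opening from 0.0 (shut) to 1.0 (fully open).
Only numpy, scipy, OpenCV 4.12 (cv2) and the standard library are available. Lean on these libraries where they do the work, as an engineer would, in place of code of your own. Each camera call takes 0.05 s, during which the arm holds its last target.

## Working session

There is one attempt and no reset: what is moved stays moved. The work goes in short steps, each a Python script; the robot and the scene stay as the last script left them, time stands still between calls to the robot, and variables do not carry over. Pictures are saved under pics/ and viewed, and the job is handed in when it is done.

```bash
mkdir -p pics
python3 - <<'E'
from cell import manip
import cv2,numpy as np
for n in("scene","top"):
    im=manip.snapshot(n); cv2.imwrite(f"pics/{n}0.png",im[:,:,::-1])
    c=manip.get_calibration(n); print(n,c)
s=manip.get_state(); print(s["clock"],s["eef_pos"],s["tcp_rot"],s["grip_width"],manip.pinch_z)
E
```

```text
scene {'intrinsics': array([[421.01626871,   0.        , 330.69796418],
       [  0.        , 421.01626871, 200.3013045 ],
       [  0.        ,   0.        ,   1.        ]]), 'xyz': array([ 1.2937244 , -0.45055898,  0.85766112]), 'orientation': array([0.34868992, 0.20874739, 0.48233613, 0.77601013])}
top {'intrinsics': array([[413.1135543 ,   0.        , 318.2102383 ],
       [  0.        , 413.1135543 , 196.71031902],
       [  0.        ,   0.        ,   1.        ]]), 'xyz': array([ 0.45781796, -0.06631026,  1.21687   ]), 'orientation': array([-0.01343583,  0.03697832,  0.70885808, -0.70425301])}
0.1 [ 0.14418589 -0.58217154  0.23023684] [ 9.92641081e-01  1.21090443e-01 -6.25089053e-05 -8.86415156e-04] 1.0017264297815178 0.0187
```

View pics/scene0.png

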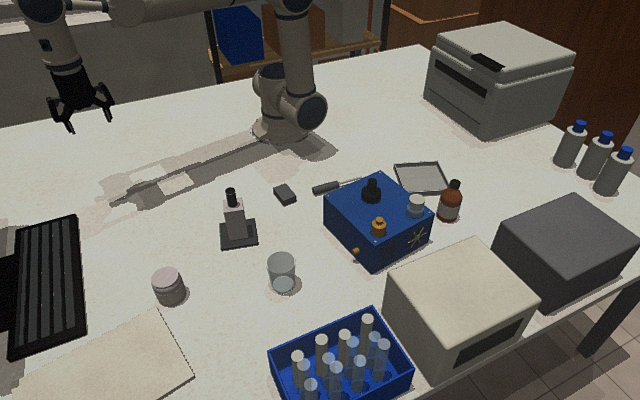

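View pics/top0.png

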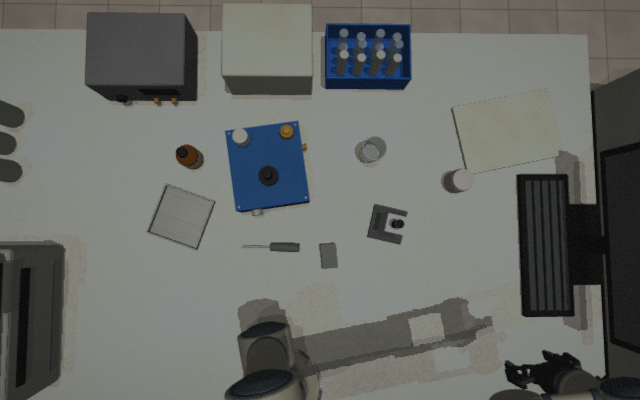

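The scene view shows the analyser with its cap at about (371,190), the probe in the stand at (231,195) and the tray at (421,177). In the top view the cap is at about (268,176), the probe at (397,223) and the tray at (181,216). Next I'll zoom in for details.

Run:
```python
import cv2,numpy as np
t=cv2.imread("pics/top0.png"); s=cv2.imread("pics/scene0.png")
a=cv2.resize(t[110:260,140:320],None,fx=4,fy=4,interpolation=cv2.INTER_CUBIC)
cv2.imwrite("pics/z1.png",a)
b=cv2.resize(t[190:255,350:420],None,fx=5,fy=5,interpolation=cv2.INTER_CUBIC)
c=cv2.resize(s[170:235,340:410],None,fx=5,fy=5,interpolation=cv2.INTER_CUBIC)
d=cv2.resize(s[180:245,205:275],None,fx=5,fy=5,interpolation=cv2.INTER_CUBIC)
cv2.imwrite("pics/z2.png",cv2.resize(np.hstack([b,c,d]),None,fx=.76,fy=.76))
```

```text
(no output)
```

View pics/z1.png

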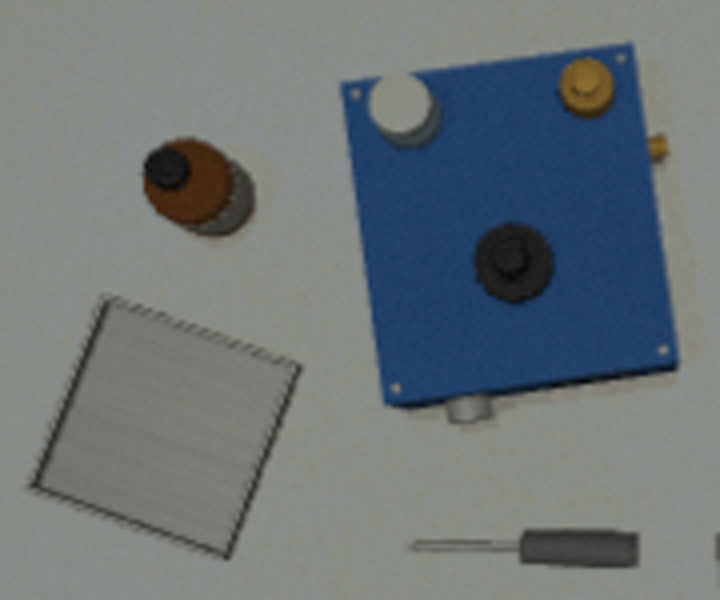

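View pics/z2.png

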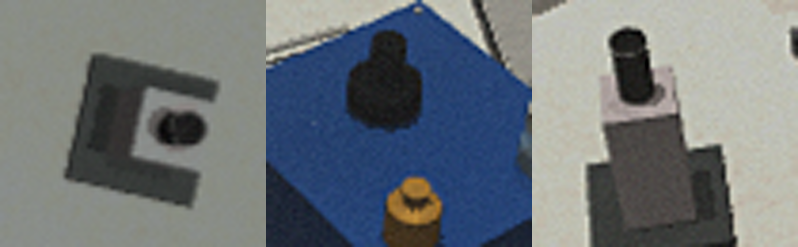

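```bash
cat > h.py <<'E'
import numpy as np,cv2
from scipy.spatial.transform import Rotation as R
from cell import manip
C={n:manip.get_calibration(n) for n in("scene","top")}
def ray(n,uv):
    c=C[n];K=c["intrinsics"];u,v=uv
    d=np.array([(u-K[0,2])/K[0,0],-(v-K[1,2])/K[1,1],-1.])
    return np.array(c["xyz"]),R.from_quat(c["orientation"]).apply(d)
def on(n,uv,z):
    o,d=ray(n,uv); return o+d*(z-o[2])/d[2]
def proj(n,p):
    c=C[n];K=c["intrinsics"]
    q=R.from_quat(c["orientation"]).inv().apply(np.array(p)-c["xyz"])
    return np.array([K[0,2]+K[0,0]*q[0]/-q[2],K[1,2]+K[1,1]*q[1]/q[2]])
def tri(a,b):
    (o1,d1),(o2,d2)=ray("scene",a),ray("top",b)
    d1=d1/np.linalg.norm(d1);d2=d2/np.linalg.norm(d2)
    t=np.linalg.lstsq(np.stack([d1,-d2],1),o2-o1,rcond=None)[0]
    p,q=o1+d1*t[0],o2+d2*t[1]; return (p+q)/2,np.linalg.norm(p-q)
def blob(mask,x0,y0,x1,y1):
    m=np.zeros_like(mask,np.uint8); m[y0:y1,x0:x1]=mask[y0:y1,x0:x1]
    n,l,st,ce=cv2.connectedComponentsWithStats(m)
    i=1+np.argmax(st[1:,4]); return (l==i).astype(np.uint8),ce[i],st[i]
def quat(yaw): # tool down, tool y axis (jaws) : x-axis at yaw
    return (R.from_euler("z",yaw)*R.from_euler("x",np.pi)).as_quat()
E
python3 - <<'E'
from h import *
t=cv2.imread("pics/top0.png");s=cv2.imread("pics/scene0.png")
hs=cv2.cvtColor(t,cv2.COLOR_BGR2HSV)
for uv in [(260,150),(280,190),(250,212),(268,174),(262,180),(180,215),(166,250),(398,223),(390,228),(377,240)]:
    print(uv,hs[uv[1],uv[0]],t[uv[1],uv[0]])
blue=((hs[...,0]>95)&(hs[...,0]<125)&(hs[...,1]>120)&(hs[...,2]>100)).astype(np.uint8)
m,ce,st=blob(blue,215,110,320,220)
h=max(cv2.findContours(m,0,1)[0],key=cv2.contourArea)
h=cv2.convexHull(h)
r=cv2.minAreaRect(h); bp=cv2.boxPoints(r)
P=np.array([on("top",p,.11)[:2] for p in bp]);print(bp,P,[np.linalg.norm(P[i]-P[i-1]) for i in range(4)],P.mean(0))
v=hs[...,2]
cm,cc,cs=blob(((v<75)&(hs[...,1]<120)),250,158,288,195)
print("cap",cc,cs, on("top",cc,.134))
kn=cm.copy();kn[v>42]=0
print(v[165:190,256:282])
E
```

```text
(260, 150) [108 170 105] [105  64  35]
(280, 190) [106 178 103] [103  64  31]
(250, 212) [ 30  21 122] [112 122 122]
(268, 174) [40 26 29] [26 29 28]
(262, 180) [ 0  0 34] [34 34 34]
(180, 215) [ 34  15 121] [114 121 120]
(166, 250) [ 60   7 140] [136 140 136]
(398, 223) [30 24 32] [29 32 32]
(390, 228) [ 45   7 138] [134 138 136]
(377, 240) [ 60   9 136] [131 136 131]
[[224.77365 130.85883]
 [297.79816 120.78647]
 [308.73398 200.0712 ]
 [235.70947 210.14355]] [[ 0.71627307  0.14736959]
 [ 0.74404946 -0.04956973]
 [ 0.52788893 -0.07798789]
 [ 0.5020954   0.11665565]] [np.float64(0.2163687190890567), np.float64(0.19888846089192164), np.float64(0.21802056208127005), np.float64(0.19634513596733627)] [0.62257672 0.03411691]
cap [267.91245791 175.15824916] [259 166  19  20 297] [0.5925847  0.02914628 0.134     ]
[[104 104 101 102 105 103 103 104 104  97  82  71  79  85  89 102 102 103
  101 102 101 101 105 101 106 104]
 [104 103 102 103 100 100 102  95  72  55  44  38  38  49  53  62  79  98
  102 104 102  99 100 103 100 102]
 [102 102 102 103 102  94  68  54  36  36  33  31  28  33  33  
[... 1744 characters left out ...]
35  36  22
   32  62  98 101 102 100 100 103]
 [104 101 102 102 102 101  93  81  41  22  29  32  33  29  18  23  28  57
   82  96 102 100 103 100 104 104]
 [106 100 103  99 104 102 101 100  89  76  56  37  24  35  47  69  80  86
  100 101 104 103 101 103 102 102]
 [103 100 101 103 101 103 104 104 101  98  93  80  78  81  83  88 100 100
  102 102 103 104 105 101 101 101]
 [105 102 103 103 100 103 102 104 101 102 101 101  99  99 101 100 103 100
  102 101 104 102 105 101 103 103]
 [102 102 102 103 101 104 100 103 102 104 101 101 102 103 104 103 102 101
  102 104 104 103 102 102 104 101]
 [100 102 105 104 104 102 104 104 104 105 104 102 103 102 104 104 105 102
  103 101 103 105 105 104 106 103]]
```

Run:
```python
from h import *
t=cv2.imread("pics/top0.png");s=cv2.imread("pics/scene0.png")
vt=t.max(2).astype(int);vs=s.max(2).astype(int)
print(vt[214:232,384:408])
m,c,st=blob(vt<45,384,212,410,235);print("handle top view",c,st,on("top",c,.145),on("top",c,.165))
m,c,st=blob(vs<50,220,183,243,212);print("scene handle",c,st,on("scene",c,.145)); 
# scene: axis through handle blob
ys,xs=np.nonzero(m);print([(y,xs[ys==y].min(),xs[ys==y].max()) for y in sorted(set(ys))])
# tray
g=cv2.adaptiveThreshold(vt.astype(np.uint8),255,1,1,15,8)
m,c,st=blob(g>0,140,175,222,258);hh=cv2.convexHull(np.argwhere(m)[:,::-1].astype(np.float32))
r=cv2.minAreaRect(hh);bp=cv2.boxPoints(r);P=np.array([on("top",p,.02)[:2] for p in bp]);print("tray",bp,P,[np.linalg.norm(P[i]-P[i-1]) for i in range(4)],P.mean(0))
# scene cap
m,c,st=blob(vs<45,355,172,390,208);print("scene cap",c,st);ys,xs=np.nonzero(m);print([(y,xs[ys==y].min(),xs[ys==y].max()) for y in sorted(set(ys))])
for p in [(.5929,.0299,z) for z in(.17,.134,.116)]: print(proj("scene",p),proj("top",p))
# stand foot in top: 
m,c,st=blob((vt<110)&(vt>0),360,198,415,250);hh=cv2.convexHull(np.argwhere(m)[:,::-1].astype(np.float32))
bp=cv2.boxPoints(cv2.minAreaRect(hh));P=np.array([on("top",p,.01)[:2] for p in bp]);print("foot",bp,P,[np.linalg.norm(P[i]-P[i-1]) for i in range(4)],P.mean(0))
```

```text
[[ 50  55  53  75 120 142 139 134 130 131 124 104  85  67  54  55  56  56
   56  55  59  58  76 119]
 [ 50  52  52  78 124 142 141 141 139 139 137 135 131 127 122 110 100  74
   66  58  57  58  93 136]
 [ 51  51  53  85 139 142 140 140 141 139 140 141 141 138 139 135 133 129
  122 109 102  80 109 141]
 [ 52  50  54  99 143 141 140 140 142 142 138 138 138 138 136 135 136 136
  138 136 136 131 135 142]
 [ 54  52  66 109 139 142 139 128 105 105 116 135 136 137 137 137 135 136
  139 140 141 139 140 141]
 [ 54  50  77 121 139 132 108 103  96  88  68  84  96 103  87  79  83 106
  136 140 141 141 141 141]
 [ 50  54  88 135 142 129  94  95  89  58  30  40  56  50  42  32  35  55
   87 122 140 140 142 140]
 [ 55  58  96 141 132 102  95  89  58  23  32  50  28  29  31  24  30  29
   41  92 140 139 140 143]
 [ 53  58  98 141 128  96  92  70  27  15  29  48  28  31  29  29  32  31
   21  59 113 140 140 141]
 [ 53  74 119 142 128  97  87  53  15  19  30  47  33  29  32  33  27  21
   27  47 100 141 142 141]
 [ 53  80 125 141 128  95  88  47  10  11  30  41  36  33  38  29  29  28
   26  47 100 13
[... 3327 characters left out ...]
t64(363), np.int64(378)), (np.int64(201), np.int64(365), np.int64(377)), (np.int64(202), np.int64(367), np.int64(375)), (np.int64(203), np.int64(373), np.int64(373))]
[372.32668596 180.12918532] [266.36377781 173.28883768]
[371.25398882 190.7000728 ] [267.62482953 175.0400754 ]
[370.73491589 195.81527388] [268.22460568 175.87299176]
foot [[366.26712 236.97112]
 [373.64078 203.05235]
 [407.6426  210.44405]
 [400.26895 244.36281]] [[ 0.42526927 -0.24642494]
 [ 0.5243675  -0.26979284]
 [ 0.50198416 -0.37003673]
 [ 0.40288731 -0.3459878 ]] [np.float64(0.10204761563875736), np.float64(0.10181610026232005), np.float64(0.10271247461760999), np.float64(0.10197321601157595)] [ 0.46362706 -0.30806058]
```

Stand centre (0.4636,-0.308), tray centre (0.488,0.287) and cap/port (0.5928,0.0296) fit the given sizes, and both views agree on the cap. I'll check reachability, then do the cap.

Run:
```python
from h import *
print("probe scene .165",on("scene",(230.3,190.7),.165),"top",on("top",(398.5,223.7),.165),tri((230.3,190.7),(398.5,223.7)))
print("knob tri",tri((372,181),(266.6,173.5)))
for nm,p in dict(cap=(.5928,.0296,.139),caph=(.5928,.0296,.22),tr=(.4884,.2866,.027),trh=(.4884,.2866,.2),pr=(.4636,-.308,.121),prh=(.4636,-.308,.30),ins=(.5928,.0296,.30),ins2=(.5928,.0296,.186)).items():
  for y in (8,98,-82,55.5,-124.5):
    q=manip.solve_ik(p,quat(np.radians(y))); print(nm,y,None if q is None else np.round(q,2))
```

```text
probe scene .165 [ 0.46888129 -0.30982954  0.165     ] top [ 0.46254492 -0.30666573  0.165     ] (array([ 0.46243674, -0.3083368 ,  0.15939184]), np.float64(0.0008053347936660778))
knob tri (array([0.59267304, 0.02945928, 0.16709593]), np.float64(0.00024098255618207632))
cap 8 [-0.01  0.07  1.41 -0.    1.66  1.42]
cap 98 [-0.01  0.07  1.41  0.    1.66 -0.15]
cap -82 None
cap 55.5 [-0.01  0.07  1.41 -0.    1.66  0.59]
cap -124.5 [-0.01  0.07  1.41  0.    1.66 -2.55]
caph 8 [-0.01  0.07  1.27 -0.    1.8   1.42]
caph 98 [-0.01  0.07  1.27  0.    1.8  -0.15]
caph -82 None
caph 55.5 [-0.01  0.07  1.27 -0.    1.8   0.59]
caph -124.5 [-0.01  0.07  1.27  0.    1.8  -2.55]
tr 8 [ 0.47  0.06  1.63 -0.    1.45  1.9 ]
tr 98 [ 0.47  0.06  1.63 -0.    1.45  0.33]
tr -82 None
tr 55.5 [ 0.47  0.06  1.63 -0.    1.45  1.07]
tr -124.5 [ 0.47  0.06  1.63  0.    1.45 -2.07]
trh 8 [ 0.47 -0.    1.38 -0.    1.76  1.9 ]
trh 98 [ 0.47 -0.    1.38 -0.    1.76  0.33]
trh -82 None
trh 55.5 [ 0.47 -0.    1.38 -0.    1.76  1.07]
trh -124.5 [ 0.47 -0.    1.38  0.    1.76 -2.07]
pr 8 [-0.65 -0.02  1.54 -0.    1.62  0.78]
pr 98 [-0.65 -0.02  1.54  0.    1.62 -0.79]
pr -82 [-0.65 -0.02  1.54 -0.    1.62  2.35]
pr 55.5 [-0.65 -0.02  1.54  0.    1.62 -0.05]
pr -124.5 None
prh 8 [-0.65 -0.    1.2  -0.    1.94  0.78]
prh 98 [-0.65 -0.    1.2   0.    1.94 -0.79]
prh -82 [-0.65 -0.    1.2  -0.    1.94  2.35]
prh 55.5 [-0.65 -0.    1.2  -0.    1.94 -0.05]
prh -124.5 None
ins 8 [-0.01  0.1   1.1  -0.    1.94  1.42]
ins 98 [-0.01  0.1   1.1   0.    1.94 -0.15]
ins -82 None
ins 55.5 [-0.01  0.1   1.1  -0.    1.94  0.59]
ins -124.5 [-0.01  0.1   1.1   0.    1.94 -2.55]
ins2 8 [-0.01  0.07  1.33 -0.    1.74  1.42]
ins2 98 [-0.01  0.07  1.33  0.    1.74 -0.15]
ins2 -82 None
ins2 55.5 [-0.01  0.07  1.33 -0.    1.74  0.59]
ins2 -124.5 [-0.01  0.07  1.33  0.    1.74 -2.55]
```

Run:
```python
from h import *
q=quat(np.radians(55.5))
def st(l):
    s=manip.get_state();print(l,round(s["clock"],2),np.round(s["eef_pos"],4),np.round(s["contact_force"],1),round(s["grip_width"],3))
manip.move_pose((.5928,.0296,.27),q);st("above")
manip.grip(.7,40)
manip.line_to((.5928,.0296,.1395),vel=.12,guard=8) and print("GUARD");st("at")
manip.grip(0,40);st("gripped")
manip.line_to((.5928,.0296,.26),vel=.08);st("lift")
for n in("scene","top"): cv2.imwrite(f"pics/{n}1.png",manip.snapshot(n)[:,:,::-1])
a=cv2.imread("pics/scene1.png")[100:240,290:450];b=cv2.imread("pics/top1.png")[100:240,200:360]
cv2.imwrite("pics/z3.png",cv2.resize(np.hstack([a,b]),None,fx=2.5,fy=2.5,interpolation=cv2.INTER_CUBIC))
```

```text
above 2.78 [0.5928 0.0287 0.2699] [-0.8 -1.2 -0. ] 0.998
at 4.41 [0.5933 0.0296 0.1407] [-0.   0.6  0.2] 0.704
gripped 4.83 [0.5931 0.0296 0.1403] [-1.  -0.3  2.4] 0.269
lift 6.48 [0.5927 0.0296 0.2593] [-1.  -0.1 -1.1] 0.269
```

View pics/z3.png

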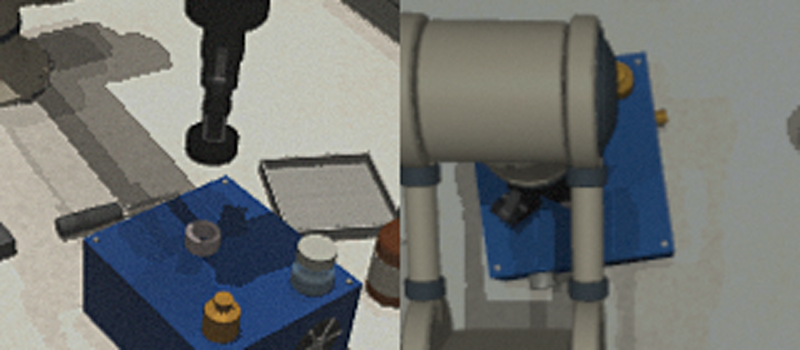

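The cap hangs level in the gripper and the collar's bore shows at about (371,194) in the scene view. Now I'll place the cap in the tray.

Run:
```python
from h import *
q=quat(np.radians(55.5))
def st(l):
    s=manip.get_state();print(l,round(s["clock"],2),np.round(s["eef_pos"],4),np.round(s["contact_force"],1),round(s["grip_width"],3))
manip.line_to((.4884,.2866,.26),vel=.15)
manip.line_to((.4884,.2866,.045),vel=.12);st("low")
print(manip.line_to((.4884,.2866,.024),vel=.015,guard=4));st("down")
manip.grip(.6);st("open")
manip.line_to((.4884,.2866,.12),vel=.08)
manip.line_to((.4884,.2866,.26),vel=.2)
manip.move_pose((.4632,-.3078,.26),q);st("over probe")
for n in("scene","top"): cv2.imwrite(f"pics/{n}2.png",manip.snapshot(n)[:,:,::-1])
a=cv2.imread("pics/scene2.png")[130:270,200:460];b=cv2.imread("pics/top2.png")[100:260,140:320]
cv2.imwrite("pics/z4.png",cv2.resize(a,None,fx=3,fy=3,interpolation=cv2.INTER_CUBIC))
cv2.imwrite("pics/z5.png",cv2.resize(b,None,fx=3.5,fy=3.5,interpolation=cv2.INTER_CUBIC))
```

```text
low 10.53 [0.4888 0.2868 0.0459] [ 0.6 -0.3  0.4] 0.27
True
down 11.55 [0.4883 0.2866 0.0283] [-0.1 -0.5  4.1] 0.267
open 11.93 [0.4874 0.2861 0.0268] [ 0.2 -0.3 -0. ] 0.6
over probe 16.23 [ 0.4637 -0.307   0.26  ] [-0.  -0.4 -0.5] 0.598
```

View pics/z4.png

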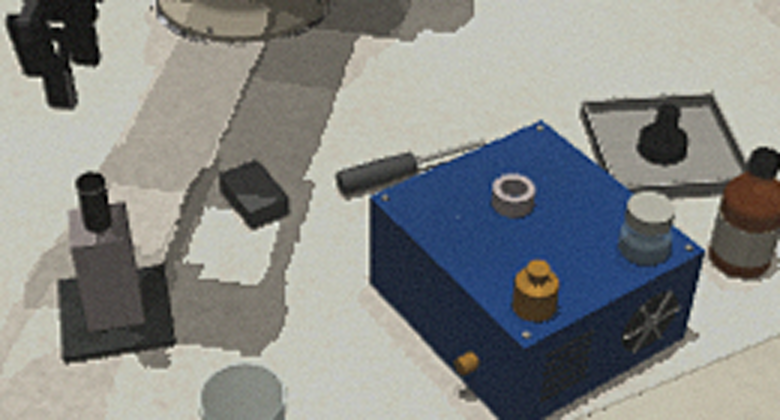

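View pics/z5.png

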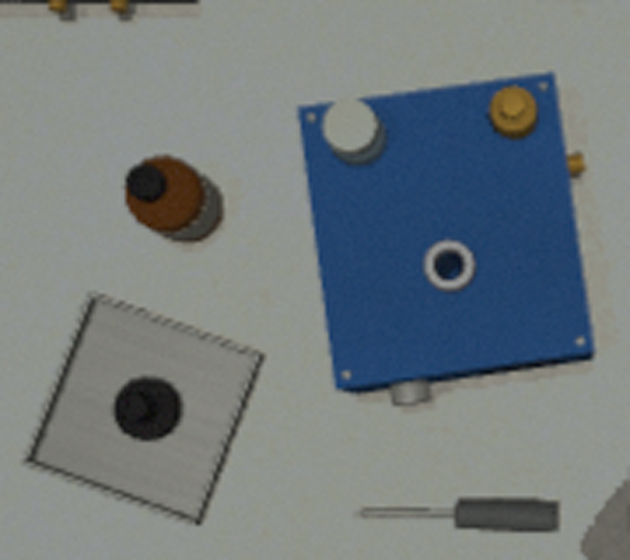

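The cap stands upright in the middle of the tray, at about (182,217) in the top view. The collar is now open, with its bore at about (268,175) in the top view. I'll measure the bore and check the fingers against the probe in the images.

Run:
```python
from h import *
t=cv2.imread("pics/top2.png");s=cv2.imread("pics/scene2.png")
hs=cv2.cvtColor(t,cv2.COLOR_BGR2HSV);hh=cv2.cvtColor(s,cv2.COLOR_BGR2HSV)
m,c,st=blob((hs[...,1]<100)&(hs[...,2]>85),255,160,285,192);k=max(cv2.findContours(m,0,1)[0],key=cv2.contourArea)
e=cv2.fitEllipse(k);print("top collar",e,st,on("top",e[0],.13))
# inner hole
mi=np.zeros_like(m);cv2.drawContours(mi,[k],-1,1,-1);mi[m>0]=0;ys,xs=np.nonzero(mi);print("hole",xs.mean(),ys.mean(),len(xs),on("top",(xs.mean(),ys.mean()),.13))
w=cv2.resize(s[180:205,355:387],None,fx=20,fy=20,interpolation=cv2.INTER_CUBIC);cv2.imwrite("pics/z6.png",w)
p=manip.get_state()["eef_pos"];j=np.array([.824,-.566,0])
for d in(-.03,0,.03):print(proj("scene",p+j*d),proj("top",p+j*d))
a=cv2.resize(s[120:225,190:290],None,fx=4,fy=4,interpolation=cv2.INTER_CUBIC);b=cv2.resize(t[150:255,340:440],None,fx=4,fy=4,interpolation=cv2.INTER_CUBIC)
cv2.imwrite("pics/z7.png",np.hstack([a,b]))
```

```text
top collar ((267.74774169921875, 175.23826599121094), (13.791187286376953, 13.98975658416748), 98.69929504394531) [261 168  15  15 110] [0.59287163 0.02993173 0.13      ]
hole 267.6333333333333 175.18333333333334 60 [0.59301856 0.03023265 0.13      ]
[228.90610809 151.37237213] [400.8929781  233.64772942]
[224.91106448 158.67279266] [407.89628673 222.93511991]
[220.73495987 166.30407852] [414.86580521 212.2741975 ]
```

View pics/z6.png

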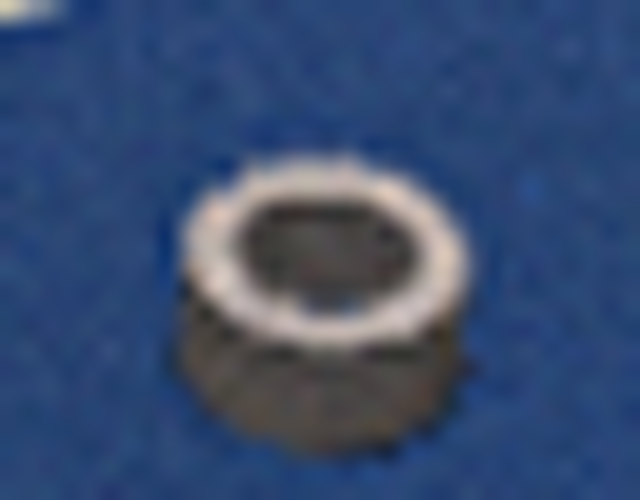

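View pics/z7.png

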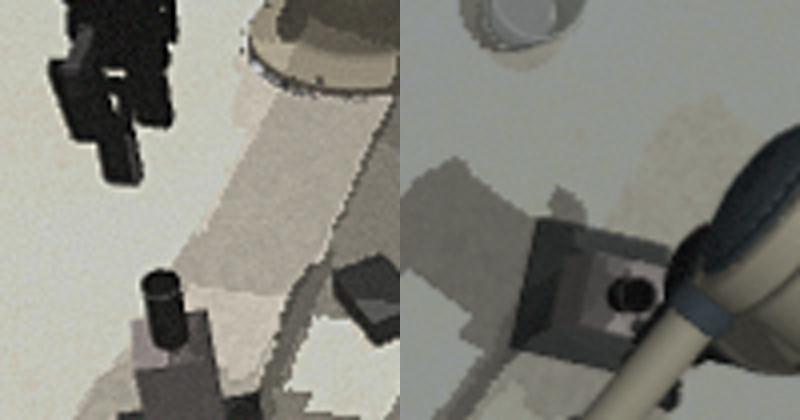

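The fingers appear where the calibration predicts, for example the front tip at about (220.5,165) against a predicted (220.7,166.3). The bore measures (0.593,0.030). Now I'll grasp the probe.

Run:
```python
from h import *
def st(l):
    s=manip.get_state();print(l,round(s["clock"],2),np.round(s["eef_pos"],4),np.round(s["contact_force"],1),np.round(s["moment"],2),round(s["grip_width"],3))
print("scene rim",on("scene",(370.9,192.),.13))
x,y=.4632,-.3078
print(manip.line_to((x,y,.1215),vel=.1,guard=8));st("at")
manip.grip(0,50);st("gripped")
manip.line_to((x,y,.20),vel=.06);st("up")
manip.line_to((x,y,.32),vel=.12);st("up")
manip.pause(.3)
for n in("scene","top"): cv2.imwrite(f"pics/{n}3.png",manip.snapshot(n)[:,:,::-1])
s=cv2.imread("pics/scene3.png");t=cv2.imread("pics/top3.png")
a=cv2.resize(s[110:215,180:280],None,fx=4,fy=4,interpolation=cv2.INTER_CUBIC);b=cv2.resize(t[150:255,340:440],None,fx=4,fy=4,interpolation=cv2.INTER_CUBIC)
cv2.imwrite("pics/z8.png",np.hstack([a,b]))
```

```text
scene rim [0.59316168 0.02901559 0.13      ]
False
at 17.86 [ 0.4636 -0.3081  0.1224] [ 0.  -0.8  1.1] [ 0.04  0.07 -0.01] 0.596
gripped 18.22 [ 0.4635 -0.308   0.1222] [0.3 0.2 2.1] [-0.02 -0.   -0.02] 0.27
up 19.68 [ 0.463  -0.3077  0.1994] [ 0.  -0.4 -0.9] [-0.01 -0.    0.04] 0.266
up 20.82 [ 0.4631 -0.3077  0.319 ] [ 0.2 -0.4 -1.2] [ 0.06 -0.01  0.01] 0.269
```

View pics/z8.png

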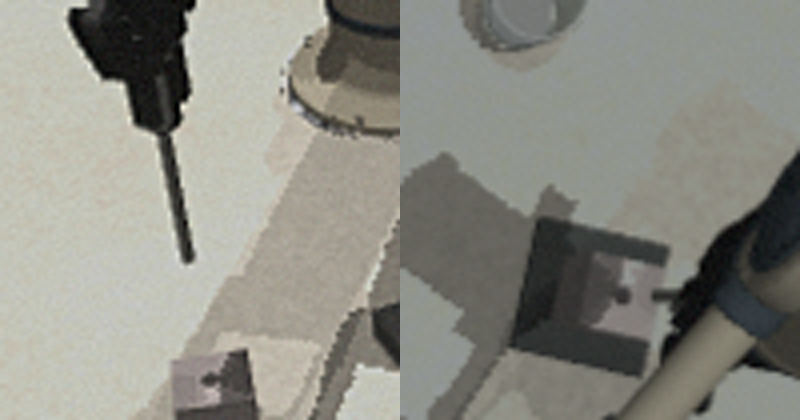

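The probe is lifted. In the scene view the stem runs from about (221,144) to its tip at about (226.7,175.5), and in the top view the tip shows near (403.7,223.7). I'll check this against the predicted pose.

Run:
```python
from h import *
s=cv2.imread("pics/scene3.png").max(2).astype(int);t=cv2.imread("pics/top3.png").max(2).astype(int)
p=manip.get_state()["eef_pos"]
T=p+[0,0,-.107]
print("pred tip",T,proj("scene",T),proj("top",T),"stem top scene",proj("scene",T+[0,0,.1]))
# stem axis fit rows
rows=[]
for y in range(146,177):
    seg=s[y,212:236];w=np.clip(seg.max()*0+150-seg,0,None);w=np.where(seg<125,150-seg,0)
    if w.sum()>0: rows.append((y,(w*np.arange(212,236)).sum()/w.sum(),(seg<125).sum()))
rows=np.array(rows);print(np.round(rows[::3],2),rows[-1])
f=np.polyfit(rows[:-1,0],rows[:-1,1],1)
for z in(0.005,.02,.05,.095):
    u,v=proj("scene",T+[0,0,z]);print(z,"du",np.polyval(f,v)-u)
print(t[218:230,396:410])
```

```text
pred tip [ 0.46316215 -0.30775954  0.21282189] [227.56446764 174.25322767] [403.37766395 223.32178364] stem top scene [220.9263041  139.93742033]
[[146.   221.08   3.  ]
 [149.   221.82   4.  ]
 [152.   222.37   4.  ]
 [155.   223.13   3.  ]
 [158.   223.5    4.  ]
 [161.   224.08   3.  ]
 [164.   224.85   3.  ]
 [167.   225.14   3.  ]
 [170.   226.02   3.  ]
 [173.   226.48   4.  ]] [175.  226.5   2. ]
0.005 du -0.8347048983091838
0.02 du -0.8435624769473691
0.05 du -0.8618139912128981
0.095 du -0.8906158858495701
[[149 144 134 132 128 123 122 125 124 125 137 149 149 147]
 [146 146 141 132 129 122 126 122 122 129 140 150 149 151]
 [147 149 143 129 124 126 124 123 121 127 143 150 150 149]
 [110 129 132 128 123 123 122 122 124 132 149 148 149 143]
 [ 72 107 132 125 125 123 114  90  83  87  95  96  94  78]
 [ 58  84 122 124 123 121 108  55  52  52  51  54  52  42]
 [ 57  85 124 122 122 122 105  48  48  47  49  46  42  32]
 [ 62  99 129 124 123 123 115  90  82  91  91  82  39  34]
 [113 128 131 130 121 120 122 119 124 140 131  87  46  37]
 [130 132 132 132 130 122 120 123 134 149 138  87  46  42]
 [133 131 133 131 131 129 127 123 141 151 147 127  73  27]
 [131 132 132 131 129 131 130 132 142 149 148 132  40  16]]
```

Run:
```python
from h import *
x,y=.5939,.0311
manip.line_to((x,y,.32),vel=.15)
manip.line_to((x,y,.257),vel=.08)
manip.pause(.5)
S=manip.get_state();p=S["eef_pos"];print(S["clock"],p,R.from_quat(S["tcp_rot"]).as_matrix()[:,2])
for n in("scene","top"): cv2.imwrite(f"pics/{n}4.png",manip.snapshot(n)[:,:,::-1])
s=cv2.imread("pics/scene4.png");t=cv2.imread("pics/top4.png")
a=cv2.resize(s[130:210,330:410],None,fx=5,fy=5,interpolation=cv2.INTER_CUBIC);b=cv2.resize(t[135:215,220:300],None,fx=5,fy=5,interpolation=cv2.INTER_CUBIC)
cv2.imwrite("pics/z9.png",np.hstack([a,b]))
T=p+[0,0,-.107]
print("pred tip",proj("scene",T),"stemtop",proj("scene",T+[0,0,.1]),"bore",proj("scene",(.593,.0298,.13)),proj("top",T))
np.set_printoptions(linewidth=200)
print(s.max(2)[155:202,360:384])
```

```text
25.2333 [0.59391491 0.03108532 0.25699859] [-2.36493713e-05 -1.51813047e-05 -1.00000000e+00]
pred tip [372.31454917 186.15806804] stemtop [375.51838353 154.96909486] bore [371.12441054 191.87942758] [266.61601243 173.88858964]
[[192 194 195 ... 193 198 195]
 [195 196 193 ... 187 198 197]
 [195 192 191 ... 202 200 192]
 ...
 [ 90  91  89 ...  72  74  69]
 [ 85  78  88 ...  73  69  63]
 [ 91  87  92 ...  72  65  70]]
```

View pics/z9.png

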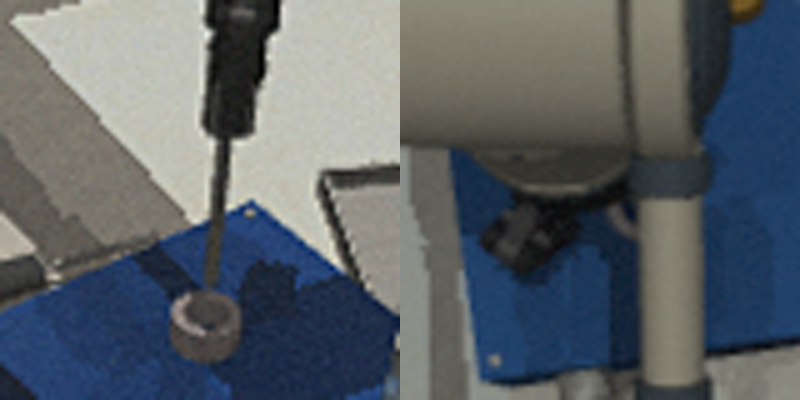

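The stem hangs above the collar in the scene view, with its tip at about (371.8,187.4) and the bore at about (370.9,192). I'll measure the sideways offset within this one view.

Run:
```python
from h import *
np.set_printoptions(linewidth=220,threshold=10**6)
s=cv2.imread("pics/scene4.png").astype(int);s2=cv2.imread("pics/scene2.png").astype(int)
print("rim red ch, rows186-200, cols360-382");print(s2[186:200,360:383,2])
print("stem red, rows156-190");print(s[156:191:1,366:384,2])
```

```text
rim red ch, rows186-200, cols360-382
[[ 41  43  40  44  41  37  39  35  29  36  36  31  38  40  37  36  39  37  38  36  41  42  37]
 [ 41  42  40  41  36  38  40  48  42  62  64  58  67  32  33  31  40  43  44  41  41  39  37]
 [ 40  41  39  38  36  30  33 116 128 160 168 161 167 116  87  57  31  38  42  43  37  42  41]
 [ 41  44  36  34  28  89 121 187 192 177 175 178 177 192 217 154  76  34  34  40  43  44  39]
 [ 46  40  38  31  74 186 202 147  76  63  65  60  64  89 158 199 178  77  36  40  42  44  42]
 [ 42  43  38  25 137 193 170  82  63  73  81  75  69  72  63 130 198 148  57  34  39  43  37]
 [ 45  44  42  21 134 189 147  76  63  68  76  78  72  74  70  79 182 206  88  34  37  41  40]
 [ 37  45  36  29 126 191 196 103  58  66  75  76  76  73  66  91 181 197  97  33  40  36  43]
 [ 41  38  36  33  57 178 195 151  96  89  67  62  65  78  93 151 192 176  73  29  43  32  38]
 [ 43  39  39  41  70  66 160 182 170 166 101  86  93 135 190 197 179 112  45  36  41  45  42]
 [ 38  41  36  41  66  71  62 117 159 187 190 196 195 189 177 159  78  64  40  33  36  36  40]
 [ 52  38  44  34 
[... 2215 characters left out ...]
 34  36  23  33  38  41]
 [ 40  27  32  34  35  53  63  47  33  35  38  43  39  39  34  34  28  39]
 [ 34  41  27  36  39  58  66  53  38  34  29  35  38  31  26  32  27  26]
 [ 27  33  33  31  36  58  63  55  36  38  35  40  38  27  33  30  24  27]
 [ 32  34  39  33  42  61  65  50  33  40  40  38  33  29  28  32  22  32]
 [ 30  30  22  27  42  58  57  42  31  38  38  38  31  31  26  31  35  28]
 [ 25  31  23  22  32  59  46  30  34  39  27  41  27  29  26  24  29  30]
 [ 32  73  54  59  62  71  75  60  44  43  31  29  28  31  35  33  26  29]
 [ 88 149  88  76  76  85  90  90  98  77  49  29  24  36  35  30  24  23]
 [155 118  73  71  75  70  74  80  79  94  83  46  25  27  22  23  32  30]]
```

In the scene view the stem sits about +0.3 px (0.8 mm) from the bore axis along tool x, and it is upright. The depth direction agrees to within about 0.6 mm. I'll correct the offset and insert slowly.

Run:
```python
from h import *
x,y=.5934,.0305
manip.line_to((x,y,.257),vel=.02);manip.pause(.3)
manip.line_to((x,y,.232),vel=.03);manip.pause(.3)
p=manip.get_state()["eef_pos"];print(p)
s=manip.snapshot("scene");cv2.imwrite("pics/scene5.png",s[:,:,::-1])
cv2.imwrite("pics/z10.png",cv2.resize(s[150:206,350:395,::-1],None,fx=10,fy=10,interpolation=cv2.INTER_CUBIC))
np.set_printoptions(linewidth=220,threshold=10**6);print(s[176:200,362:382,0])
```

```text
[0.59345377 0.03049487 0.23214711]
[[121 122 120  79  69  40  23  29  38  46  60  58  39  35  40  40  39  40  41  36]
 [116  81  34  33  33  32  28  39  27  53  58  62  40  37  37  35  40  44  38  34]
 [ 30  29  37  33  34  35  43  40  36  59  66  62  38  32  39  37  41  36  35  40]
 [ 33  35  36  38  37  39  32  33  23  57  60  56  38  31  32  37  36  28  36  33]
 [ 32  40  40  32  36  38  34  33  31  59  63  56  38  38  43  34  25  42  33  33]
 [ 33  32  35  32  34  43  37  35  38  54  59  56  40  36  38  34  37  32  41  35]
 [ 26  30  30  38  31  38  38  36  40  62  62  60  36  33  36  35  32  30  31  30]
 [ 27  24  33  37  36  36  32  35  44  59  61  45  39  39  31  34  32  27  31  30]
 [ 28  25  28  34  34  36  40  28  53  58  62  39  32  35  39  39  29  27  28  38]
 [ 26  31  23  29  34  35  40  32  48  58  63  40  35  36  36  28  29  22  29  18]
 [ 23  30  29  29  32  29  36  32  46  62  62  34  30  34  36  29  29  29  32  28]
 [ 20  30  31  20  25  28  31  39  59  58  58  40  29  33  23  28  25  30  24  31]
 [ 32  27  30  20  32  43  50  67  59  62  59  55  56  37  29  25  29
[... 227 characters left out ...]
70  68  77  90  65  29  29  30  31]
 [ 31  19 101 145 120  70  66  62  52  57  66  70  64  66  84  93  47  20  20  23]
 [ 33  25 107 149 152  86  68  58  57  61  61  72  63  64  84  86  52  28  33  24]
 [ 32  32  53 138 155 120  69  64  57  59  57  67  68  72  84  94  40  18  31  22]
 [ 28  37  66  70 121 151  96  71  43  44  39  71  84  89  95  79  41  26  23  21]
 [ 30  30  71  73  66  95 135  83  73  77  71  85  89  83  73  69  38  24  29  31]
 [ 31  32  71  71  69  75  71  67  74  69  82  77  70  70  72  70  32  20  25  29]
 [ 33  28  62  72  77  77  68  65  73  73  72  73  75  72  72  54  27  22  30  27]
 [ 28  35  41  73  84  73  74  76  75  67  70  77  75  71  77  38  32  27  30  26]]
```

View pics/z10.png

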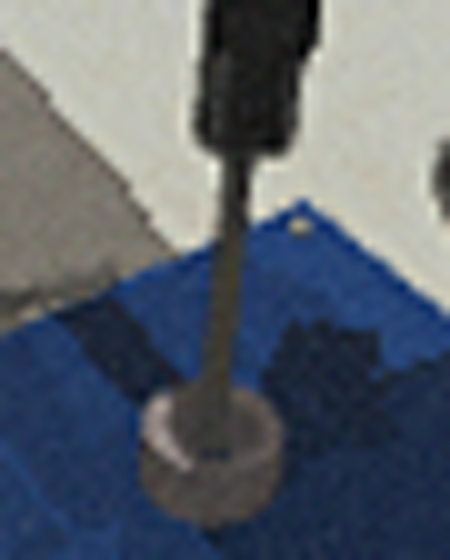

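The tip has entered the mouth. At row 192 the stem spans columns 370–372 and the hole 367–375, so it is centred. I'll lower it to half depth.

Run:
```python
from h import *
x,y=.5934,.0305
manip.line_to((x,y,.187),vel=.03);manip.pause(.8)
S=manip.get_state();print(S["clock"],S["eef_pos"],S["contact_force"],S["grip_width"])
s=manip.snapshot("scene");cv2.imwrite("pics/scene6.png",s[:,:,::-1])
cv2.imwrite("pics/z11.png",cv2.resize(s[140:215,340:460,::-1],None,fx=6,fy=6,interpolation=cv2.INTER_CUBIC))
np.set_printoptions(linewidth=220,threshold=10**6);print(s[182:199,362:382,0])
```

```text
29.6667 [0.59340017 0.0305027  0.18699601] [ 0.168113   -0.23453016 -0.93915745] 0.2679778241046195
[[ 34  39  35  38  35  39  32  35  40  56  63  49  41  40  43  22  25  34  32  29]
 [ 26  37  39  28  37  31  33  35  41  60  66  48  39  29  23  30  27  23  25  27]
 [ 25  24  31  41  31  37  34  28  41  59  62  43  30  42  31  25  29  31  30  30]
 [ 25  27  24  31  34  34  29  31  47  59  62  45  33  25  25  25  24  24  24  32]
 [ 31  31  15  23  33  35  38  32  49  61  62  43  39  27  26  32  24  29  25  26]
 [ 26  27  31  25  20  33  37  38  54  63  60  33  15  30  24  22  23  24  24  32]
 [ 29  24  19  35  24  49  57  63  56  59  62  43  40  31  19  29  31  27  23  27]
 [ 24  27  21  39  50  69  79  65  56  53  59  78 101  71  40  27  27  26  35  25]
 [ 29  26  60  74  71  74  77  70  54  58  59  77  83  90  75  36  30  23  29  26]
 [ 17  19 110  82  68  65  72  68  53  58  62  72  74  76  93  68  33  25  20  34]
 [ 21  15 110  88  63  71  74  65  47  59  67  67  67  63  91  96  40  20  29  27]
 [ 28  20 115 107  78  62  71  66  62  52  62  69  70  58  85  94  45  17  21  33]
 [ 29  26  68  75  73  65  70  58  58  61  61  69  67  80  83  81  40  28  29  24]
 [ 36  26  65  83  71  67  72  68  60  61  48  68  68  87  83  81  35  24  26  24]
 [ 33  38  72  78  67  73  70  75  66  75  78  70  74  81  67  79  29  25  20  29]
 [ 32  35  72  68  71  72  68  69  73  79  72  76  72  67  62  71  35  20  25  29]
 [ 36  32  61  77  69  63  65  69  66  69  73  75  74  75  71  53  31  21  29  29]]
```

View pics/z11.png

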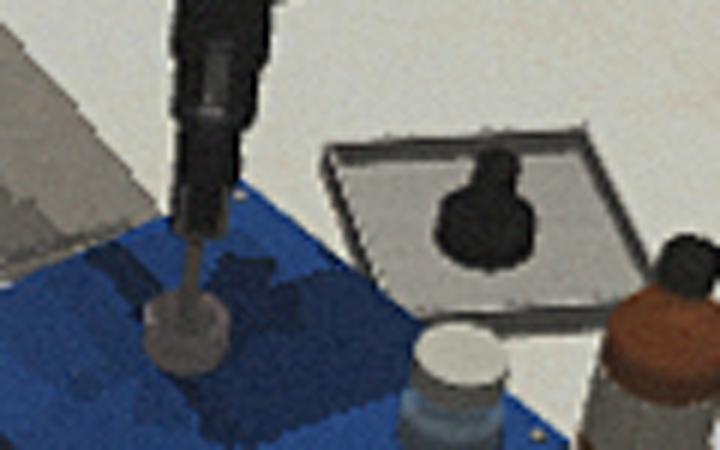

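In the scene view the stem stands in the bore, centred at column 371 against about 370.9 for the bore. The cap stands upright in the tray and nothing else has moved. Handing in.

```bash
python3 -c "
from cell import manip
manip.job_done();s=manip.get_state();print(s['clock'],s['eef_pos'],s['contact_force'])"
```

```text
the job is handed in; nothing more can be done
the job is handed in; nothing more can be done
```

I lifted the dust cap off the collar and set it down upright near the middle of the tray, then let go of it. The set-down was guarded and stopped at about 4 N. I then drew the probe out of its stand and lowered it into the bore at (0.593, 0.030), and handed in while still holding it. The clock stood at about 30 s, and no verdict was reported.

- **Depth:** the tip should be about 50 mm below the rim. I worked this out from the gripper height; the tip itself is hidden in the bore.
- **Sideways centring:** in the scene view the stem was within about 0.2 px (roughly 0.5 mm) of the bore's centre.
- **Centring along the scene camera's line of sight:** less certain. It rests on the jaws centring the handle and on the calibration. The tip and rim rows agreed to about 0.6 mm just before insertion.
- **Uprightness:** the stem looked upright within what the pixels can resolve (roughly 0.6°).
- **Forces:** the tool force in the bore was under 1 N, which is noise level and showed no sign of contact. It is too coarse to rule out a touch near the 0.1 N limit.
- **Bystanders:** I disturbed nothing that I could see in the pictures, but I did not measure the bystanders one by one.
- **Disagreements:** the two cameras put the bore about 1 mm apart. The held stem showed about 2 mm from its predicted place, so I corrected the final position against the bore in the same picture. My first hand-picked pixel for the top of the probe handle put it about 6 mm too low, so I did not use it.

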